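Show the tamper's base to the inspection camera

TASK

First take the metal dosing ring off the coffee tamper and thread it onto the steel post of its wooden stand, lowered right down to the foot without dropping it, and let go. Then pick up the tamper by its wooden handle and present its flat round base to the small inspection camera: base facing the lens squarely, centred on the lens axis, 150 mm in front of the lens. The program finishes while still holding the tamper there, still and in mid-air; do not touch the camera and leave the spice jar, cup and teaspoon where they are.

Things in the scene. Friction and masses are not known exactly. Their poses are not given: they have to be found in the camera images.
- tamper: coffee tamper, 87 mm tall, about 0.38 kg, standing upright on its flat round 58 mm steel base; origin = centre of the base face (underside), z points along its axis to the handle's end. The base's rim is 58 mm wide up to 10 mm, then narrows. Turned dark wood handle: 26 mm thick at 40 mm above the base face, widest, 37 mm, at 66 mm. Grip the handle with the TCP about 60 mm above the base face.
- dosing_ring: plain aluminium ring (open tube), outside 60 mm, inside 48 mm, 50 mm tall, 80 g, loosely round the tamper's handle and resting on its base, its top edge about 65 mm above the worktop; origin = centre of its lower edge, z along its axis. Gripped across its outside near the top, and lifted straight up by 80 mm or more, it clears the tamper.
- ring_stand: fixed stand: round dark wood foot plate, 96 mm wide and 14 mm thick, with one upright steel post of 29 mm in its middle, chamfered at the top; the post's top is 80 mm above the worktop. Origin = centre of the underside, z up. The tamper and the stand may change sides; a tall dish rack stands behind the right-hand place, about 0.1 m beyond, so keep the gripper's long side across (along y) there.
- post_foot (a point): centre of the post where it meets the top of the foot plate, 14 mm above the worktop; here the lower edge of the ring ends up
- camera_head: white 44x48x30 mm head, with a black 32 mm lens barrel, of a low fixed inspection camera on a round black foot of 76 mm; it looks up and, roughly, towards the robot. Origin = centre of the lens front, 66 mm above the worktop; z points out along the lens axis, which rises 65 degrees from level (25 degrees off vertical).
- focus (a point): point in the air on the lens axis, 150 mm in front of the lens (about 202 mm above the worktop): the centre of the tamper's base face belongs here
- spice_jar: glass spice jar with a red lid, 45 mm wide and 106 mm tall, standing; origin = centre of its underside. Bystander.
- cup_a: white espresso cup with handle, 62x89x52 mm, standing; origin = centre of its underside. Bystander.
- teaspoon: steel teaspoon, 130x26x11 mm, lying; origin = centre of its underside, x along it. Bystander.
Not all that is in view belongs to the job. What is shaped like the dosing_ring but red is not meant.

How it is judged:
By the outcome, as a careful person would: the job done as asked, in the order asked, and still so for the second after the job is handed in, while the arm keeps its last pose, push and grip.
It also fails if it takes over 58 s, if anything falls off the work surface, if the arm or the gripper's body presses on something with over 40 N, if the wrist force passes 120 N, or if a joint passes its speed limit or range.

ROBOT

A 6-joint arm with a two-finger parallel gripper is mounted at the origin on a cart in front of the work surface, level with it; the furniture and walls round the work are solid. World frame = base frame: x ahead of the robot, y to its left, z up, the work surface at z = 0. Lengths are in m, angles in rad, forces in N, time in s.
With the tool pointing down it reaches from about 0.275 to 0.85 m from the base axis. Payload 19 kg.
Tool frame: the origin (TCP) lies between the finger pads, 19 mm behind the fingertips; this is the grasp point; z points along the fingers, y is the line along which they close (so a half turn about z gives the same grasp; the last joint's range is limited). The gripper opens to 85 mm and grips with 20 to 120 N. Pads are 22 mm wide; open, the fingers measure 114 mm over their backs; the gripper's body (76 mm by 85 mm) begins 54 mm behind the grasp point. The pads swing forward as they close: fully open they stand 13 mm farther back than shut.
Start: joints at [-1.368, 0.15, 1.437, -0, 1.554, -0.134], TCP at [0.19, -0.543, 0.25] pointing down, gripper open.
Joint ranges: [-2.8, 2.8], [-0.68, 2.1], [0.12, 2.68], [-1.39, 4.53], [0.16, 2.79], [-2.81, 2.81]. Speed limits (rad/s): [1.89, 1.89, 2.22, 3.01, 3.01, 3.01].

INTERFACE

Orientations are given as a unit quaternion [x, y, z, w].
In Python, from plant import ctrl, imaging, regions_of, spot_point gives the robot as it stands.
- The arm moves only by the tool play_rows, never from a script. Its argument "motion" is a list of rows, each an object with "xyz": the shift along the tool's x, y, z in fractions of the full range, 1 being 1 m, a list of three; "turn": the turn, a rotation vector about the tool's x, y, z in normalised numbers (1 is pi rad), a list of three; "gripper": the opening, from 0 (shut) to 1 (fully open). In form: [{"xyz": [dx, dy, dz], "turn": [rx, ry, rz], "gripper": gripper}, ...]. A call has 1 to 10 rows; each row is the pose to reach, as a shift and turn from the pose commanded when the call began, along the tool's axes at that moment; what a row does not reach only later rows make up. A row lasts 1/8 s, in which the tool goes at most 62.5 mm and 10.7 degrees, less where a joint would pass 70% of its speed; a pose out of reach is approached as far as the arm can. A shift or turn number past 1, either way, is cut back to 1. A call with a gripper value outside its range is refused whole. The fingers move at their own pace and stop on an object; "force" is the grip in N (left out, the last holds). Time passes only in rows, so rows that repeat a pose let the fingers close. It gives the time, the measured TCP pose, the force, the opening and the grip force at its end, in the units of the state.
- ctrl.state(): the state, without advancing time (a new reading comes with each control period).
- imaging.grab_frame(name): name is "scene" or "side" or "wrist"; returns (picture, depth): 400x640x3 uint8, red, green, blue; 400x640 float32, m along the optical axis (not along the pixel's ray), 0 where there is no reading.
- imaging.get_calibration(name): a dict with "fx", "fy", "cx", "cy" (pixels), "R" (3x3) and "t" (3): a world point X has camera coordinates R X + t; the wrist camera has in their place "T_tool_cam" (4x4, takes a point from camera to tool coordinates, whose origin is the TCP and whose axes are the flange's). Camera axes: x right, y down, z forward; pixel columns grow to the right and rows downward; lengths in m; the calibration is good to about 2 mm. A picture is of the moment at which its call begins: read the wrist's pose just before it. get_calibration takes no time and is no camera call.
- ctrl.job_done(): hands the job in; it is judged then, once.
Trained networks look in the newest picture that a camera, given by its name, has taken for a name from the list of things; names that differ only in an ending like _2 or _b are one class to them, and where a whole thing is asked for, a point or a joint stands for the part that bears it (a point fixed in the world has none). Each returns a list of dicts, best first, with "confidence" (0 to 1); they miss things now and then, are a little off and sometimes report something else, mostly with a low value. They report only what shows in the picture. A call takes as long as a camera call. They do not tell look-alikes from the thing itself.
- regions_of(camera, label): "pixels" (400x640 bool, what is visible of it).
- spot_point(camera, label): "xyz" ([x, y, z] in m, in the coordinates of the camera as it stood for that picture, good to about 4 mm: a listed point, or the origin of a listed thing).
The state is a dict: "t": time; "qpos": joint angles; "qd": joint speeds; "tau": joint torques, N m; "tcp_pos": TCP position; "tcp_rot": TCP orientation; "contact_force": force on the tool from outside, world axes, zero at the start; "moment": the same for the moment, N m; "opening": opening from 0.0 (shut) to 1.0 (fully open); "grip_force": force on a finger pad.
Only numpy, scipy, OpenCV 4.12 (cv2) and the standard library are available. Lean on these libraries where they do the work, as an engineer would, in place of code of your own. Each camera call takes 0.05 s, during which the arm holds its last target. There are 200 camera calls.

## Working session

There is one attempt and no reset: what is moved stays moved. The work goes in short steps, Python scripts to look and compute and a tool call to move; the robot and the scene stay as the last step left them, time stands still between calls to the robot, and variables do not carry over. Pictures are saved under pics/ and viewed, at most 10 in all, crops included, and the job is handed in when it is done.

Besides the shell and the picture viewer there is one more tool, called after "Request:" as name(argument=value, ...), one argument or row to a line, values as JSON. play_rows: Moves the arm, as the interface text tells. Its arguments: {"type":"object","properties":{"motion":{"type":"array"},"force":{"type":"number"}},"required":["motion"]}

```bash
mkdir -p pics; ls; cat > h.py <<'E'
import numpy as np, cv2
from scipy.spatial.transform import Rotation as Ro
from plant import ctrl, imaging, regions_of, spot_point
def cam(name,st=None):
    c=imaging.get_calibration(name)
    if 'T_tool_cam' in c:
        st=st or ctrl.state(); T=np.eye(4); T[:3,:3]=Ro.from_quat(st['tcp_rot']).as_matrix(); T[:3,3]=st['tcp_pos']
        return c, T@np.array(c['T_tool_cam'])
    T=np.eye(4); T[:3,:3]=np.array(c['R']).T; T[:3,3]=-T[:3,:3]@np.array(c['t']); return c,T
def cloud(d,c,T):
    v,u=np.indices(d.shape); P=np.stack([(u-c['cx'])/c['fx']*d,(v-c['cy'])/c['fy']*d,d],-1)
    W=P@T[:3,:3].T+T[:3,3]; W[d<=0]=np.nan; return W
def save(n,p): cv2.imwrite('pics/'+n,p[:,:,::-1])
E
python3 - <<'E'
from h import *
print(ctrl.state())
for n in ['scene','side','wrist']:
    st=ctrl.state(); p,d=imaging.grab_frame(n); save(n+'0.png',p); c,T=cam(n,st); W=cloud(d,c,T)
    np.savez(n+'0.npz',p=p,d=d,W=W)
    print(n,'campos',T[:3,3].round(3),'fwd',T[:3,2].round(3))
    if n=='wrist': continue
    for l in ['tamper','dosing_ring','ring_stand','post_foot','camera_head','focus','spice_jar','cup_a','teaspoon']:
        for r in spot_point(n,l)[:3]:
            x=T[:3,:3]@np.array(r['xyz'])+T[:3,3]; q=np.array(r['xyz']); 
            print(n,l,round(r['confidence'],2),x.round(3),(q[:2]/q[2]*[c['fx'],c['fy']]+[c['cx'],c['cy']]).round())
E
```

```text
pics
{'t': 0.0, 'qpos': array([-1.36800364e+00,  1.50950395e-01,  1.43804614e+00, -9.31908424e-06,
        1.55379935e+00, -1.33998166e-01]), 'qd': array([-0.0001268 , -0.00084028, -0.0008223 ,  0.00027401, -0.00218045,
        0.00134704]), 'tau': array([-2.09588856e-03, -7.13066483e+01, -5.70878434e+01, -3.34804508e-04,
        8.67836497e-03,  2.75910298e-05]), 'tcp_pos': array([ 0.18994645, -0.54247201,  0.24938821]), 'tcp_rot': array([ 9.85854771e-01,  1.67600740e-01, -2.53460213e-05, -6.01102655e-04]), 'contact_force': array([-0.12909567, -1.01645835, -0.22456849]), 'moment': array([-0.0130192 ,  0.00133457, -0.0130021 ]), 'grip_force': 0.0, 'opening': 1.001703392777826}
scene campos [-0.193  0.724  0.897] fwd [ 0.549 -0.591 -0.591]
scene tamper 0.51 [0.45  0.208 0.   ] [278. 279.]
scene dosing_ring 0.81 [0.481 0.097 0.003] [296. 256.]
scene dosing_ring 0.75 [0.446 0.207 0.01 ] [279. 277.]
scene dosing_ring 0.72 [ 0.436  0.305 -0.001] [258. 299.]
scene post_foot 0.38 [ 0.389 -0.023  0.001] [338. 251.]
scene camera_head 0.5 [ 0.609 -0.087  0.069] [306. 203.]
scene spice_jar 0.98 [0.622 0.407 0.002] [196. 285.]
scene cup_a 0.47 [ 0.605 -0.086  0.067] [307. 204.]
scene teaspoon 0.43 [ 0.389 -0.024 -0.001] [339. 252.]
side campos [ 0.095 -1.291  1.085] fwd [ 0.253  0.777 -0.577]
side dosing_ring 0.65 [ 0.483  0.096 -0.003] [306. 211.]
side dosing_ring 0.6 [0.445 0.206 0.01 ] [287. 193.]
side ring_stand 0.68 [ 0.434 -0.26  -0.   ] [326. 282.]
side post_foot 0.92 [ 0.431 -0.256  0.012] [324. 279.]
side camera_head 0.51 [ 0.605 -0.091  0.064] [359. 219.]
side spice_jar 0.66 [ 0.619  0.401 -0.   ] [316. 160.]
side spice_jar 0.19 [ 0.518 -0.465  0.005] [381. 325.]
side cup_a 0.86 [ 0.518 -0.466  0.002] [381. 326.]
side teaspoon 0.58 [ 0.386 -0.022 -0.001] [288. 237.]
side teaspoon 0.24 [ 0.434 -0.258 -0.003] [326. 283.]
wrist campos [ 0.262 -0.518  0.375] fwd [-0.282 -0.098 -0.954]
```

```bash
python3 - <<'E'
from h import *
a=np.load('scene0.npz')['p'][150:350,150:390]; b=np.load('side0.npz')['p'][120:350,240:440]
a=cv2.resize(a,None,fx=1.65,fy=1.65,interpolation=cv2.INTER_CUBIC); b=cv2.resize(b,None,fx=1.9,fy=1.9,interpolation=cv2.INTER_CUBIC)
H=max(a.shape[0],b.shape[0]); o=np.zeros((H,a.shape[1]+b.shape[1],3),np.uint8); o[:a.shape[0],:a.shape[1]]=a;o[:b.shape[0],a.shape[1]:]=b
print(o.shape); save('crop1.png',o)
E
```

```text
(437, 776, 3)
```

View pics/scene0.png

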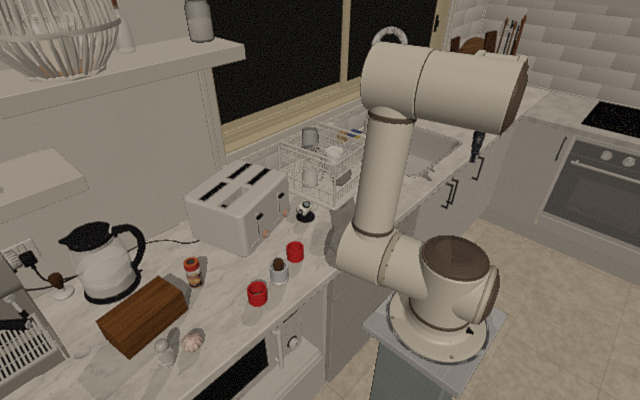

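View pics/side0.png

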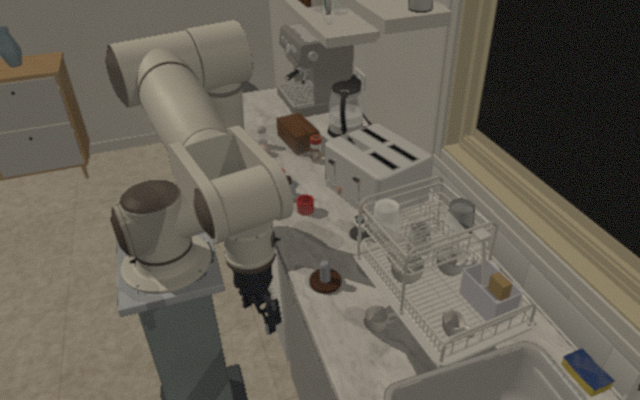

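View pics/crop1.png

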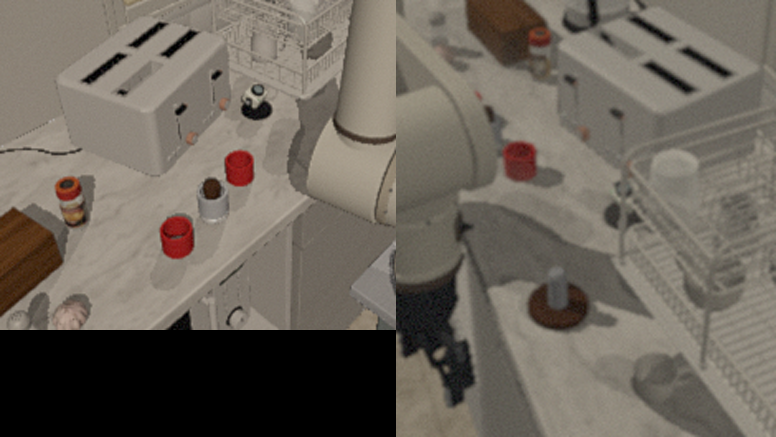

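Candidates for the ring are the red ring at scene (295,252), the red ring at (258,293), and the aluminium ring round the dark handle at (279,272). I choose the aluminium one: the crop shows the handle standing up out of it. The stand is at side (325,280), with the rack behind it. The camera is at scene (306,210).

```bash
cat >> h.py <<'E'
def Rdown(psi,tilt=None):
    x=np.array([np.cos(psi),np.sin(psi),0]); z=np.array([0,0,-1.]); return np.stack([x,np.cross(z,x),z],1)
def delta(pos,R,st=None):
    st=st or ctrl.state(); A=Ro.from_quat(st['tcp_rot']).as_matrix()
    print('xyz',(A.T@(np.array(pos)-st['tcp_pos'])).round(4),'turn',Ro.from_matrix(A.T@R).as_rotvec().round(4),'t',st['t'])
def top(W,m,z0,z1,xy,r):
    k=m&(W[...,2]>z0)&(W[...,2]<z1)&(np.hypot(W[...,0]-xy[0],W[...,1]-xy[1])<r); return W[k]
E
python3 - <<'E'
from h import *
c,T=cam('wrist'); print({k:np.round(v,3).tolist() for k,v in c.items()})
W=np.load('side0.npz')['W']; 
for lo,hi in [(.03,.1),(.1,.2),(.2,.4)]:
  k=(W[...,2]>lo)&(W[...,2]<hi)&(W[...,1]>-.42)&(W[...,1]<-.05)&(W[...,0]>.5)&(W[...,0]<1)
  if k.sum(): print('rack',lo,np.percentile(W[k],[0,2,50,100],axis=0).round(3).tolist(),k.sum())
k=(W[...,2]>.07)&(W[...,2]<.095)&(np.hypot(W[...,0]-.432,W[...,1]+.257)<.05); print('post',np.median(W[k],0),k.sum(),W[k].max(0),W[k].min(0))
W=np.load('scene0.npz')['W']
k=(W[...,2]>.03)&(W[...,2]<.3)&(np.hypot(W[...,0]-.61,W[...,1]+.09)<.05); print('cam',np.percentile(W[k],[0,50,100],axis=0),k.sum())
k=(W[...,2]>.1)&(W[...,1]<.3)&(W[...,1]>-.1)&(W[...,0]>.45); print('toaster',np.percentile(W[k],[0,2,50,98],axis=0).round(3))
delta([.36,-.15,.40],Rdown(0))
E
```

```text
{'fx': 354.61, 'fy': 354.61, 'cx': 322.159, 'cy': 195.476, 'T_tool_cam': [[0.001, -0.954, -0.298, 0.076], [1.0, 0.001, -0.0, 0.001], [0.001, -0.298, 0.954, -0.125], [0.0, 0.0, 0.0, 1.0]]}
rack 0.03 [[0.554, -0.42, 0.03], [0.562, -0.414, 0.033], [0.753, -0.336, 0.068], [0.957, -0.05, 0.1]] 2713
rack 0.1 [[0.554, -0.42, 0.1], [0.567, -0.417, 0.105], [0.781, -0.282, 0.158], [0.957, -0.05, 0.2]] 5703
rack 0.2 [[0.554, -0.42, 0.2], [0.572, -0.416, 0.202], [0.858, -0.277, 0.213], [1.0, -0.05, 0.25]] 3726
post [ 0.42950611 -0.26293529  0.07661666] 60 [ 0.44305854 -0.2488131   0.08233078] [ 0.41649509 -0.27267793  0.07030079]
cam [[ 0.58986136 -0.11488996  0.03008167]
 [ 0.60760577 -0.07325508  0.05751252]
 [ 0.63434596 -0.05019514  0.07328796]] 158
toaster [[ 0.588 -0.1    0.1  ]
 [ 0.609 -0.086  0.115]
 [ 0.956  0.153  0.374]
 [ 1.04   0.293  0.744]]
xyz [ 0.2902 -0.3144 -0.15  ] turn [-1.000e-04  0.000e+00  3.368e-01] t 1.05
```

```bash
python3 - <<'E'
from h import *
delta([.44,-.06,.36],Rdown(0)@Ro.from_rotvec([0,.35,0]).as_matrix())
E
```

```text
xyz [ 0.3955 -0.3729 -0.11  ] turn [-0.059   0.3467  0.3334] t 1.05
```

The rows are not in the units I measure in: turns go in shares of pi rad. I convert before sending: -0.059 rad / 3.1416 = -0.0188.

Request:
play_rows(
  motion=[
    {"xyz":[0.02,-0.02,-0.05],"turn":[0,0,0],"gripper":1},
    {"xyz":[0.06,-0.06,-0.1],"turn":[-0.0032,0.0159,0.0159],"gripper":1},
    {"xyz":[0.1,-0.1,-0.11],"turn":[-0.0064,0.0382,0.0382],"gripper":1},
    {"xyz":[0.14,-0.14,-0.11],"turn":[-0.0095,0.0573,0.0573],"gripper":1},
    {"xyz":[0.18,-0.18,-0.11],"turn":[-0.0127,0.0764,0.0764],"gripper":1},
    {"xyz":[0.22,-0.22,-0.11],"turn":[-0.0159,0.0955,0.0955],"gripper":1},
    {"xyz":[0.265,-0.26,-0.11],"turn":[-0.0188,0.1105,0.106],"gripper":1},
    {"xyz":[0.31,-0.3,-0.11],"turn":[-0.0188,0.1105,0.106],"gripper":1},
    {"xyz":[0.36,-0.34,-0.11],"turn":[-0.0188,0.1105,0.106],"gripper":1},
    {"xyz":[0.395,-0.373,-0.11],"turn":[-0.0188,0.1105,0.106],"gripper":1},
  ],
)

```text
t: 2.3
tcp_pos: [0.435, -0.0689, 0.3603]
tcp_rot: [0.985, -0.0, 0.174, 0.0]
contact_force: [0.4, -1.9, 0.2]
opening: 0.998
grip_force: 0.0
```

Request:
play_rows(
  motion=[
    {"xyz":[0,0,0],"turn":[0,0,0],"gripper":1},
    {"xyz":[0,0,0],"turn":[0,0,0],"gripper":1},
  ],
)

```text
t: 2.55
tcp_pos: [0.4345, -0.0705, 0.3599]
tcp_rot: [0.985, 0.001, 0.174, 0.0]
contact_force: [-0.7, -1.0, -0.5]
opening: 0.999
grip_force: 0.0
```

```bash
cat > look.py <<'E'
from h import *
import sys
def look(tag,labels,regs=()):
    st=ctrl.state(); p,d=imaging.grab_frame('wrist'); c,T=cam('wrist',st); W=cloud(d,c,T); save(tag+'.png',p)
    o={}
    print('t',st['t'],st['tcp_pos'].round(4),Ro.from_quat(st['tcp_rot']).as_matrix().round(3).tolist())
    for l in labels:
        for r in spot_point('wrist',l)[:3]:
            q=np.array(r['xyz']); print(l,round(r['confidence'],2),(T[:3,:3]@q+T[:3,3]).round(4),(q[:2]/q[2]*[c['fx'],c['fy']]+[c['cx'],c['cy']]).round())
    for l in regs: 
        R=regions_of('wrist',l); o[l]=np.array([r['pixels'] for r in R[:3]])
        for r in R[:3]: k=W[r['pixels']]; print('reg',l,round(r['confidence'],2),r['pixels'].sum(),np.nanmedian(k,0).round(3))
    np.savez(tag+'.npz',p=p,d=d,W=W,T=T,**o); return p,d,W,T,o
E
python3 - <<'E'
from look import *
look('w1',['tamper','dosing_ring','ring_stand','post_foot','camera_head','focus'],['camera_head','ring_stand','dosing_ring'])
E
```

```text
t 2.55 [ 0.4345 -0.0705  0.3599] [[0.94, 0.001, 0.342], [0.001, -1.0, 0.0], [0.342, 0.0, -0.94]]
tamper 0.79 [0.4466 0.204  0.0032] [127. 224.]
dosing_ring 0.98 [0.4459 0.2044 0.0125] [123. 225.]
dosing_ring 0.62 [0.4812 0.1034 0.0008] [199. 199.]
dosing_ring 0.58 [ 0.4362  0.3066 -0.0012] [ 56. 231.]
ring_stand 0.56 [ 0.4311 -0.2584  0.006 ] [456. 236.]
post_foot 0.59 [ 0.4311 -0.2559  0.0175] [458. 236.]
camera_head 0.9 [ 0.6076 -0.09    0.0643] [337.  97.]
focus 0.92 [ 0.5452 -0.1013  0.2044] [358. 116.]
focus 0.32 [ 0.4325 -0.2591  0.0082] [457. 235.]
reg camera_head 0.8 1411 [ 0.612 -0.086  0.064]
reg ring_stand 0.87 3763 [ 0.436 -0.249  0.015]
reg dosing_ring 0.79 2775 [0.435 0.301 0.035]
reg dosing_ring 0.74 1486 [0.482 0.104 0.04 ]
reg dosing_ring 0.66 1666 [0.45  0.186 0.053]
```

View pics/w1.png

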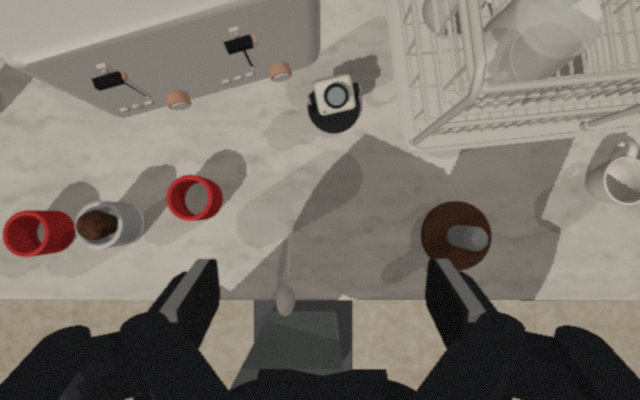

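```bash
python3 - <<'E'
from h import *
delta([.447,.204,.20],Rdown(-.4))
E
```

```text
xyz [-0.0432 -0.275   0.1545] turn [-0.0698 -0.3448  0.3952] t 3.05
```

Converted, 0.395 rad / 3.1416 = 0.1257.

Request:
play_rows(
  motion=[
    {"xyz":[-0.005,-0.035,0.01],"turn":[-0.0032,-0.0159,0.0159],"gripper":1},
    {"xyz":[-0.01,-0.08,0.03],"turn":[-0.0064,-0.0318,0.035],"gripper":1},
    {"xyz":[-0.02,-0.125,0.06],"turn":[-0.0111,-0.0541,0.0605],"gripper":1},
    {"xyz":[-0.028,-0.17,0.085],"turn":[-0.0159,-0.0764,0.0859],"gripper":1},
    {"xyz":[-0.035,-0.21,0.11],"turn":[-0.0191,-0.0955,0.1082],"gripper":1},
    {"xyz":[-0.04,-0.25,0.135],"turn":[-0.0223,-0.1098,0.1257],"gripper":1},
    {"xyz":[-0.043,-0.275,0.155],"turn":[-0.0223,-0.1098,0.1257],"gripper":1},
    {"xyz":[-0.043,-0.275,0.155],"turn":[-0.0223,-0.1098,0.1257],"gripper":1},
    {"xyz":[-0.043,-0.275,0.155],"turn":[-0.0223,-0.1098,0.1257],"gripper":1},
    {"xyz":[-0.043,-0.275,0.155],"turn":[-0.0223,-0.1098,0.1257],"gripper":1},
  ],
)

```text
t: 4.3
tcp_pos: [0.4475, 0.2038, 0.2004]
tcp_rot: [0.98, -0.199, 0.001, -0.0]
contact_force: [0.7, -0.9, -0.1]
opening: 1.003
grip_force: 0.0
```

```bash
python3 - <<'E'
from look import *
p,d,W,T,o=look('w2',['tamper','dosing_ring'],['dosing_ring'])
# ring top: points z .06-.07 within 40mm, fit circle
k=(W[...,2]>.060)&(W[...,2]<.070)&(np.hypot(W[...,0]-.447,W[...,1]-.204)<.04)
(c,r)=cv2.minEnclosingCircle(W[k][:,:2].astype(np.float32)); print(k.sum(),c,r)
rr=np.hypot(*(W[k][:,:2]-c).T); print(np.percentile(rr,[1,10,50,90]))
h=(W[...,2]>.075)&(W[...,2]<.1)&(np.hypot(W[...,0]-.447,W[...,1]-.204)<.04); print('handle',np.median(W[h],0),W[h].max(0)[2])
E
```

```text
t 4.3 [0.4475 0.2038 0.2004] [[0.921, -0.389, 0.001], [-0.389, -0.921, 0.0], [0.001, -0.0, -1.0]]
tamper 0.76 [4.463e-01 2.062e-01 2.000e-04] [320. 172.]
dosing_ring 0.61 [0.4482 0.2041 0.0157] [321. 174.]
dosing_ring 0.56 [ 0.4335  0.3077 -0.0026] [231. 222.]
reg dosing_ring 0.97 3849 [0.482 0.091 0.047]
reg dosing_ring 0.71 2407 [0.453 0.204 0.082]
reg dosing_ring 0.57 3696 [0.439 0.304 0.037]
1756 (0.4480726718902588, 0.20570769906044006) 0.02993423491716385
[0.01794588 0.02407415 0.02658778 0.02906597]
handle [0.45061354 0.2046339  0.08398149] 0.08928541460606093
```

View pics/w2.png

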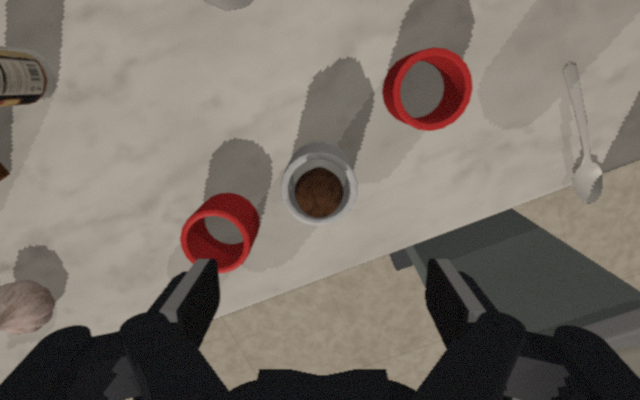

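The ring top's circle fit gives a centre of (0.448, 0.206) and a radius of 29.9 mm at 65 mm height. In the picture the silver ring with the handle is at (320,185), with a red ring clear of it on each side. Descending.

Request:
play_rows(
  force=40,
  motion=[
    {"xyz":[0,-0.002,0.04],"turn":[0,0,0],"gripper":1},
    {"xyz":[0,-0.002,0.08],"turn":[0,0,0],"gripper":1},
    {"xyz":[0,-0.002,0.11],"turn":[0,0,0],"gripper":1},
    {"xyz":[0,-0.002,0.135],"turn":[0,0,0],"gripper":1},
    {"xyz":[0,-0.002,0.152],"turn":[0,0,0],"gripper":1},
    {"xyz":[0,-0.002,0.152],"turn":[0,0,0],"gripper":1},
    {"xyz":[0,-0.002,0.152],"turn":[0,0,0],"gripper":0.6},
    {"xyz":[0,-0.002,0.152],"turn":[0,0,0],"gripper":0.6},
    {"xyz":[0,-0.002,0.152],"turn":[0,0,0],"gripper":0.6},
    {"xyz":[0,-0.002,0.152],"turn":[0,0,0],"gripper":0.6},
  ],
)

```text
t: 5.75
tcp_pos: [0.4485, 0.2064, 0.0484]
tcp_rot: [0.98, -0.198, 0.001, -0.0]
contact_force: [0.2, -0.8, 7.3]
opening: 0.674
grip_force: 42.0
```

Request:
play_rows(
  motion=[
    {"xyz":[0,0,-0.005],"turn":[0,0,0],"gripper":0.6},
    {"xyz":[0,0,-0.02],"turn":[0,0,0],"gripper":0.6},
    {"xyz":[0,0,-0.04],"turn":[0,0,0],"gripper":0.6},
    {"xyz":[0,0,-0.06],"turn":[0,0,0],"gripper":0.6},
    {"xyz":[0,0,-0.08],"turn":[0,0,0],"gripper":0.6},
    {"xyz":[0,0,-0.1],"turn":[0,0,0],"gripper":0.6},
    {"xyz":[0,0,-0.125],"turn":[0,0,0],"gripper":0.6},
    {"xyz":[0,0,-0.15],"turn":[0,0,0],"gripper":0.6},
    {"xyz":[0,0,-0.15],"turn":[0,0,0],"gripper":0.6},
  ],
)

```text
t: 6.88
tcp_pos: [0.4486, 0.2064, 0.2001]
tcp_rot: [0.98, -0.198, 0.001, -0.001]
contact_force: [-0.0, 0.1, -0.7]
opening: 0.672
grip_force: 42.8
```

```bash
python3 - <<'E'
from look import *
p,d,W,T,o=look('w3',[],['tamper'])
T_=np.load('w1.npz')['W']
A=Ro.from_quat(ctrl.state()['tcp_rot']).as_matrix(); L=(W-ctrl.state()['tcp_pos'])@A   # tool frame
k=(np.hypot(L[...,0],L[...,1])<.036)&(L[...,2]>-.03)&(L[...,2]<.01)
print('ring pts tool',k.sum(),np.percentile(L[k],[1,10,50,90,99],axis=0).round(4).tolist())
h=(W[...,2]>.06)&(W[...,2]<.1)&(np.hypot(W[...,0]-.447,W[...,1]-.205)<.06)
if h.sum(): print('handle',np.median(W[h],0),W[h].max(0),h.sum())
for n,z0,z1 in [('w1',.07,.09)]:
    k=(T_[...,2]>z0)&(T_[...,2]<z1)&(np.hypot(T_[...,0]-.431,T_[...,1]+.257)<.03); print('post top',k.sum(),np.median(T_[k],0),cv2.minEnclosingCircle(T_[k][:,:2].astype(np.float32)))
delta([.431,-.257,.26],Rdown(0))
E
```

```text
t 6.875 [0.4486 0.2064 0.2001] [[0.921, -0.388, 0.003], [-0.388, -0.921, 0.001], [0.003, -0.002, -1.0]]
reg tamper 0.77 2725 [0.459 0.2   0.015]
ring pts tool 18306 [[-0.0264, -0.0326, -0.0273], [-0.0229, -0.0264, -0.0185], [0.0013, -0.0, -0.0147], [0.0278, 0.0264, 0.0037], [0.0301, 0.0327, 0.0093]]
handle [0.45840243 0.20068003 0.08137818] [0.46614332 0.22281579 0.08828747] 935
post top 470 [ 0.43288718 -0.25337368  0.07906519] ((0.43255943059921265, -0.2564231753349304), 0.014965886250138283)
xyz [ 0.1645  0.4333 -0.0623] turn [ 2.00e-04  1.00e-04 -3.99e-01] t 6.975
```

View pics/w3.png

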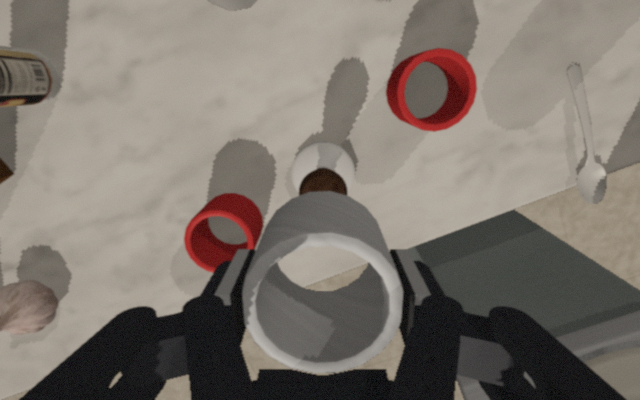

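Converted, -0.399 rad / 3.1416 = -0.127.

Request:
play_rows(
  motion=[
    {"xyz":[0.01,0.025,-0.01],"turn":[0,0,0],"gripper":0.6},
    {"xyz":[0.027,0.07,-0.02],"turn":[0,0,-0.0159],"gripper":0.6},
    {"xyz":[0.045,0.12,-0.02],"turn":[0,0,-0.0318],"gripper":0.6},
    {"xyz":[0.064,0.17,-0.02],"turn":[0,0,-0.0509],"gripper":0.6},
    {"xyz":[0.083,0.22,-0.02],"turn":[0,0,-0.07],"gripper":0.6},
    {"xyz":[0.102,0.27,-0.02],"turn":[0,0,-0.0891],"gripper":0.6},
    {"xyz":[0.121,0.32,-0.02],"turn":[0,0,-0.1082],"gripper":0.6},
    {"xyz":[0.14,0.37,-0.02],"turn":[0,0,-0.127],"gripper":0.6},
    {"xyz":[0.157,0.415,-0.02],"turn":[0,0,-0.127],"gripper":0.6},
    {"xyz":[0.1645,0.433,-0.02],"turn":[0,0,-0.127],"gripper":0.6},
  ],
)

```text
t: 8.22
tcp_pos: [0.4306, -0.2586, 0.2166]
tcp_rot: [1.0, -0.001, -0.001, -0.0]
contact_force: [-0.0, 0.9, -1.6]
opening: 0.673
grip_force: 42.8
```

Request:
play_rows(
  motion=[
    {"xyz":[0,0,0],"turn":[0,0,0],"gripper":0.6},
    {"xyz":[0,0,0],"turn":[0,0,0],"gripper":0.6},
  ],
)

```text
t: 8.48
tcp_pos: [0.4314, -0.2556, 0.2174]
tcp_rot: [1.0, 0.0, -0.0, -0.0]
contact_force: [-0.3, 0.6, -1.1]
opening: 0.669
grip_force: 42.8
```

```bash
python3 - <<'E'
from look import *
p,d,W,T,o=look('w4',['post_foot','ring_stand'],[])
st=ctrl.state(); A=Ro.from_quat(st['tcp_rot']).as_matrix(); L=(W-st['tcp_pos'])@A
print('hist',np.histogram(L[(np.hypot(L[...,0],L[...,1])<.034)][:,2],bins=np.arange(-.03,.04,.004)))
k=(np.hypot(L[...,0],L[...,1])<.034)&(L[...,2]>-.022)&(L[...,2]<-.012)&(abs(L[...,1])<.024)
print('ring rim',k.sum(),cv2.minEnclosingCircle(L[k][:,:2].astype(np.float32)),np.median(L[k],0))
k=(W[...,2]>.072)&(W[...,2]<.085)&(np.hypot(W[...,0]-.432,W[...,1]+.257)<.02); 
if k.sum(): print('post top',k.sum(),np.median(W[k],0),cv2.minEnclosingCircle(W[k][:,:2].astype(np.float32)))
k=(W[...,2]>.01)&(W[...,2]<.018)&(np.hypot(W[...,0]-.432,W[...,1]+.257)<.06)
if k.sum(): print('plate',k.sum(),cv2.minEnclosingCircle(W[k][:,:2].astype(np.float32)))
E
```

```text
t 8.475 [ 0.4314 -0.2556  0.2174] [[1.0, 0.001, -0.001], [0.001, -1.0, 0.001], [-0.001, -0.001, -1.0]]
post_foot 0.95 [ 0.4314 -0.2587  0.0133] [325. 169.]
ring_stand 0.67 [ 0.4334 -0.2571  0.0043] [323. 165.]
hist (array([  78,  806,  486, 4705, 3750, 1723, 1594, 1419, 1320, 1231, 1041,
        948,  874,  802,  759,  665,   79]), array([-0.03 , -0.026, -0.022, -0.018, -0.014, -0.01 , -0.006, -0.002,
        0.002,  0.006,  0.01 ,  0.014,  0.018,  0.022,  0.026,  0.03 ,
        0.034,  0.038]))
ring rim 5382 ((-0.0006797402165830135, 0.0008370742434635758), 0.030437450855970383) [ 0.01046071 -0.0011222  -0.01416655]
post top 753 [ 0.4373134  -0.2559963   0.07923602] ((0.4323185682296753, -0.2564634680747986), 0.014503606595098972)
plate 5461 ((0.43242546916007996, -0.2565258741378784), 0.0479244664311409)
```

View pics/w4.png

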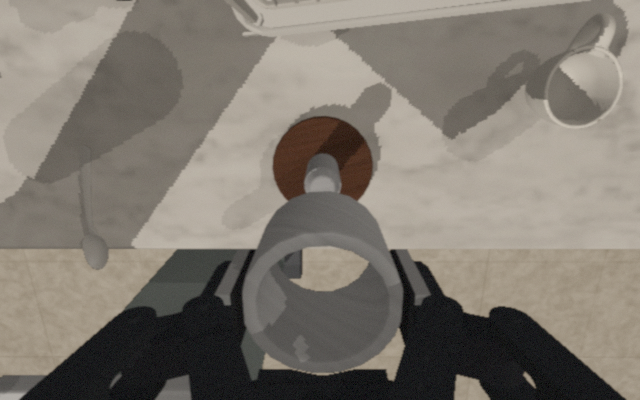

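The picture shows the ring hanging over the near side, at (323,300), with the post top at (322,175). The plate and post fits agree at (0.4324, -0.2565). The ring's bore leaves about 9 mm of margin, so I am lowering it.

Request:
play_rows(
  motion=[
    {"xyz":[0.0015,0.0005,0.03],"turn":[0,0,0],"gripper":0.6},
    {"xyz":[0.0015,0.0005,0.065],"turn":[0,0,0],"gripper":0.6},
    {"xyz":[0.0015,0.0005,0.09],"turn":[0,0,0],"gripper":0.6},
    {"xyz":[0.0015,0.0005,0.11],"turn":[0,0,0],"gripper":0.6},
    {"xyz":[0.0015,0.0005,0.13],"turn":[0,0,0],"gripper":0.6},
    {"xyz":[0.0015,0.0005,0.145],"turn":[0,0,0],"gripper":0.6},
    {"xyz":[0.0015,0.0005,0.157],"turn":[0,0,0],"gripper":0.6},
    {"xyz":[0.0015,0.0005,0.163],"turn":[0,0,0],"gripper":0.6},
    {"xyz":[0.0015,0.0005,0.165],"turn":[0,0,0],"gripper":0.6},
    {"xyz":[0.0015,0.0005,0.165],"turn":[0,0,0],"gripper":0.6},
  ],
)

```text
t: 9.88
tcp_pos: [0.433, -0.2573, 0.053]
tcp_rot: [1.0, -0.0, 0.0, 0.0]
contact_force: [-0.4, -0.1, -0.9]
opening: 0.671
grip_force: 42.9
```

Request:
play_rows(
  motion=[
    {"xyz":[0,0,0.001],"turn":[0,0,0],"gripper":0.6},
    {"xyz":[0,0,0.002],"turn":[0,0,0],"gripper":0.6},
  ],
)

```text
t: 10.12
tcp_pos: [0.4329, -0.2573, 0.0509]
tcp_rot: [1.0, -0.0, 0.0, 0.0]
contact_force: [-0.4, 0.3, 0.1]
opening: 0.669
grip_force: 42.9
```

Request:
play_rows(
  motion=[
    {"xyz":[0,0,0.001],"turn":[0,0,0],"gripper":0.6},
    {"xyz":[0,0,0.0015],"turn":[0,0,0],"gripper":0.6},
    {"xyz":[0,0,0.0015],"turn":[0,0,0],"gripper":0.6},
  ],
)

```text
t: 10.5
tcp_pos: [0.4329, -0.2573, 0.0499]
tcp_rot: [1.0, 0.0, 0.0, 0.0]
contact_force: [-5.4, 2.4, 12.7]
opening: 0.668
grip_force: 44.1
```

Contact with 12.7 N upward at the expected height, so the ring is on the foot. Releasing it.

Request:
play_rows(
  motion=[
    {"xyz":[0,0,0],"turn":[0,0,0],"gripper":0.75},
    {"xyz":[0,0,0],"turn":[0,0,0],"gripper":0.85},
    {"xyz":[0,0,0],"turn":[0,0,0],"gripper":1},
    {"xyz":[0,0,0],"turn":[0,0,0],"gripper":1},
    {"xyz":[0,0,-0.01],"turn":[0,0,0],"gripper":1},
    {"xyz":[0,0,-0.04],"turn":[0,0,0],"gripper":1},
    {"xyz":[0,0,-0.08],"turn":[0,0,0],"gripper":1},
    {"xyz":[0,0,-0.12],"turn":[0,0,0],"gripper":1},
    {"xyz":[0,0,-0.15],"turn":[0,0,0],"gripper":1},
    {"xyz":[0,0,-0.16],"turn":[0,0,0],"gripper":1},
  ],
)

```text
t: 11.75
tcp_pos: [0.4332, -0.2574, 0.2114]
tcp_rot: [1.0, 0.0, 0.001, 0.001]
contact_force: [0.6, -0.3, -0.6]
opening: 0.999
grip_force: 0.0
```

```bash
python3 - <<'E'
from look import *
p,d,W,T,o=look('w5',['dosing_ring'],[])
k=(W[...,2]>.05)&(W[...,2]<.072)&(np.hypot(W[...,0]-.432,W[...,1]+.257)<.05)&(np.hypot(W[...,0]-.432,W[...,1]+.257)>.0185)
q=W[k]; m=q[q[:,2]>.060]; print('ring top',np.median(m,0),np.percentile(m[:,2],[50,95]),cv2.minEnclosingCircle(m[:,:2].astype(np.float32)))
# tamper base refit from w3 and handle
W=np.load('w3.npz')['W']
for z0,z1 in [(.006,.014),(.006,.012)]:
    k=(W[...,2]>z0)&(W[...,2]<z1)&(np.hypot(W[...,0]-.448,W[...,1]-.205)<.035); print('base',k.sum(),cv2.minEnclosingCircle(W[k][:,:2].astype(np.float32)))
delta([.448,.2055,.2],Rdown(0))
# viewing pose for camera head: tilt
delta([.50,-.09,.26],Rdown(0)@Ro.from_rotvec([0,.6,0]).as_matrix())
E
```

```text
t 11.75 [ 0.4332 -0.2574  0.2114] [[1.0, 0.0, 0.002], [0.0, -1.0, -0.002], [0.002, 0.002, -1.0]]
ring top [ 0.43350928 -0.25823572  0.06458131] [0.06458131 0.06585278] ((0.4324016571044922, -0.2582515478134155), 0.030007880181074142)
base 979 ((0.4478628933429718, 0.20581868290901184), 0.02902037464082241)
base 342 ((0.4478628933429718, 0.20581868290901184), 0.02902037464082241)
xyz [ 0.015  -0.4628  0.0094] turn [ 0.0011 -0.0008 -0.    ] t 11.85
xyz [ 0.067  -0.1672 -0.0502] turn [1.000e-03 5.992e-01 3.000e-04] t 11.85
```

View pics/w5.png

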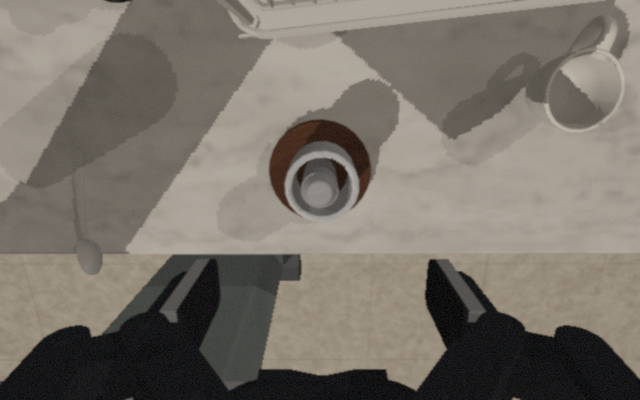

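The ring is seated: its top is at 64.6 mm, centred within 2 mm of the post, and the picture shows it round the post at (322,182). Next I look squarely at the inspection camera on the way back.

```bash
python3 - <<'E'
from h import *
delta([.50,-.08,.20],Rdown(0)@Ro.from_rotvec([0,.74,0]).as_matrix())
E
```

```text
xyz [ 0.067  -0.1773  0.0097] turn [1.000e-03 7.392e-01 4.000e-04] t 11.85
```

Converted, 0.74 rad / 3.1416 = 0.2355.

Request:
play_rows(
  motion=[
    {"xyz":[0.005,-0.03,-0.02],"turn":[0,0.0159,0],"gripper":1},
    {"xyz":[0.015,-0.075,-0.03],"turn":[0,0.0477,0],"gripper":1},
    {"xyz":[0.025,-0.12,-0.03],"turn":[0,0.0891,0],"gripper":1},
    {"xyz":[0.04,-0.155,-0.02],"turn":[0,0.1337,0],"gripper":1},
    {"xyz":[0.055,-0.177,-0.01],"turn":[0,0.1783,0],"gripper":1},
    {"xyz":[0.065,-0.177,0],"turn":[0,0.2165,0],"gripper":1},
    {"xyz":[0.067,-0.177,0.01],"turn":[0,0.2355,0],"gripper":1},
    {"xyz":[0.067,-0.177,0.01],"turn":[0,0.2355,0],"gripper":1},
    {"xyz":[0.067,-0.177,0.01],"turn":[0,0.2355,0],"gripper":1},
  ],
)

```text
t: 12.98
tcp_pos: [0.4999, -0.0804, 0.1993]
tcp_rot: [0.933, -0.0, 0.361, 0.0]
contact_force: [0.2, -0.1, 0.2]
opening: 0.998
grip_force: 0.0
```

```bash
python3 - <<'E'
from look import *
p,d,W,T,o=look('w6',['camera_head','focus'],['camera_head'])
m=o['camera_head'][0]; g=p.astype(int)
white=m&(g.min(2)>150); q=W[white]; print('white',white.sum())
# robust plane on white face (highest)
rng=np.random.default_rng(0); best=None
for _ in range(500):
    a,b,c=q[rng.choice(len(q),3,False)]; n=np.cross(b-a,c-a); l=np.linalg.norm(n)
    if l<1e-5: continue
    n/=l; k=abs((q-a)@n)<.0012
    if best is None or k.sum()>best.sum(): best=k
f=q[best]; n=np.linalg.svd(f-f.mean(0))[2][2]; n*=np.sign(n[2]); print('face',best.sum(),f.mean(0).round(4),n.round(4),'elev',np.degrees(np.arcsin(n[2])),'az',np.degrees(np.arctan2(n[1],n[0])))
cv2.imwrite('pics/w6c.png',cv2.resize(p[60:300,200:460,::-1],None,fx=2.3,fy=2.3,interpolation=cv2.INTER_CUBIC))
E
```

```text
t 12.975 [ 0.4999 -0.0804  0.1993] [[0.74, -0.0, 0.673], [-0.0, -1.0, -0.0], [0.673, 0.0, -0.74]]
camera_head 0.95 [ 0.6084 -0.0898  0.0667] [332. 188.]
reg camera_head 0.7 2579 [ 0.61  -0.086  0.064]
white 706
face 579 [ 0.6114 -0.0801  0.0596] [-0.4127 -0.0944  0.906 ] elev 64.95548275010013 az -167.11565750147403
```

View pics/w6c.png

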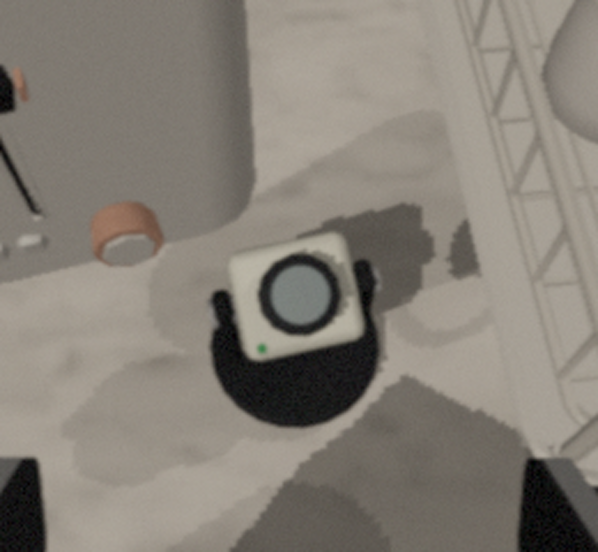

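The crop shows the head square-on: the lens centre is at about picture (330,187), the white face is rolled about 10°, and the status dot is at lower left. I will refine the azimuth from the face edges.

```bash
python3 - <<'E'
from h import *
Z=np.load('w6.npz'); p,W,T,m=Z['p'],Z['W'],Z['T'],Z['camera_head'][0]
c,_=cam('wrist'); g=p.astype(int)
ray=lambda u,v: T[:3,:3]@np.array([(u-c['cx'])/c['fx'],(v-c['cy'])/c['fy'],1])
w=(m&(g.min(2)>120)).astype(np.uint8); n_,lab,s,_=cv2.connectedComponentsWithStats(w); w=lab==1+np.argmax(s[1:,4])
v,u=np.nonzero(w); r=cv2.minAreaRect(np.stack([u,v],1).astype(np.float32)); print(r)
B=cv2.boxPoints(r); a0=np.radians(190)
n=np.array([-np.cos(np.radians(65))*np.cos(a0-np.pi),-np.cos(np.radians(65))*np.sin(a0-np.pi),np.sin(np.radians(65))])
P0=np.array([.6114,-.0801,.0596])
Q=[T[:3,3]+ray(*b)*((P0-T[:3,3])@n)/(ray(*b)@n) for b in B]
for i in range(4):
    e=Q[(i+1)%4]-Q[i]; print(np.linalg.norm(e).round(4),e.round(4),'az perp',np.degrees(np.arctan2(-e[0],e[1]))%180)
# lens: dark ring ellipse
dk=((g.max(2)<75)&m).astype(np.uint8); dk[:, :312]=0; dk[:, 350:]=0; dk[:168]=0; dk[208:]=0
v,u=np.nonzero(dk); 
k=np.hypot(u-330.4,v-187.4)<20; v,u=v[k],u[k]; 
el=cv2.fitEllipse(cv2.convexHull(np.stack([u,v],1).astype(np.float32))); print('lens',el,k.sum())
x=ray(*el[0]); print('lens pt at z=.066',T[:3,3]+x*(.066-T[2,3])/x[2], 'depth med ring',np.nanmedian(W[v,u],0))
E
```

```text
((327.3153381347656, 188.08741760253906), (47.11664581298828, 52.52419662475586), 77.19573211669922)
0.0469 [ 0.0111 -0.0455  0.0014] az perp 13.683623885124092
0.0422 [-0.0371 -0.0094 -0.0178] az perp 104.22288352201976
0.047 [-0.0107  0.0457 -0.0012] az perp 13.185194873270152
0.0417 [0.0367 0.0092 0.0176] az perp 104.11351874147765
lens ((330.01934814453125, 187.64552307128906), (34.245121002197266, 34.85544967651367), 66.69100189208984) 413
lens pt at z=.066 [ 0.60935309 -0.08772781  0.066     ] depth med ring [ 0.60914309 -0.08768153  0.06693705]
```

```bash
python3 - <<'E'
from h import *
from scipy.ndimage import map_coordinates
Z=np.load('w6.npz'); p,W,T=Z['p'],Z['W'],Z['T']; c,_=cam('wrist')
G=cv2.GaussianBlur(cv2.cvtColor(p,cv2.COLOR_RGB2GRAY).astype(float),(0,0),.8)
ray=lambda u,v: T[:3,:3]@np.array([(u-c['cx'])/c['fx'],(v-c['cy'])/c['fy'],1])
P0=np.array([.6114,-.0801,.0596]); ctr=np.array([329.,188.])
for ang in (9,11,13):
    a=np.radians(-ang); ex=np.array([np.cos(a),np.sin(a)]); ey=np.array([-ex[1],ex[0]]); out=[]
    n=np.array([-.4226*np.cos(np.radians(ang+1)),-.4226*np.sin(np.radians(ang+1)),.9063])
    for name,nn,tt,h in (('top',-ey,ex,24),('bot',ey,ex,24),('left',-ex,ey,26),('right',ex,ey,26)):
        pts=[]
        for s in np.linspace(-15,15,31):
            rr=np.arange(-6,6,.1)+h; q=ctr+s*tt+rr[:,None]*nn
            g=np.gradient(map_coordinates(G,[q[:,1],q[:,0]],order=1)); i=np.argmax(-g)
            if -g[i]>.5: pts.append(q[i])
        if len(pts)<12: out.append((name,'few',len(pts))); continue
        L=cv2.fitLine(np.array(pts,np.float32),cv2.DIST_HUBER,0,.01,.01).ravel(); ab=[L[2:]-10*L[:2],L[2:]+10*L[:2]]
        E=[T[:3,3]+ray(*b)*((P0-T[:3,3])@n)/(ray(*b)@n) for b in ab]; e=E[1]-E[0]
        hh=np.array([-np.sin(np.radians(ang)),np.cos(np.radians(ang)),0])
        # azimuth: horizontal edge -> perpendicular; slanted edge -> its horizontal direction
        az=np.degrees(np.arctan2(-e[0],e[1]))%180 if name in('top','bot') else np.degrees(np.arctan2(e[1],e[0]))%180
        out.append((name,len(pts),round(az,1),round(float((L[2:]-ctr)@nn),1)))
    print(ang,out)
q=W[170:205,310:350]
for tag in ('w1','w6'):
    Z=np.load(tag+'.npz'); m=Z['camera_head'][0]; Wm=Z['W']; 
    # white-face points within 1.2mm of a plane of elev 65 with unknown azimuth: best azimuth
    g=Z['p'].astype(int); q=Wm[m&(g.min(2)>140)]; q=q[~np.isnan(q).any(1)]; res=[]
    for az in np.arange(180,206,.5):
        n=np.array([.4226*np.cos(np.radians(az)),.4226*np.sin(np.radians(az)),.9063]); s=q@n; h=np.median(s); res.append((np.mean(np.minimum(abs(s-h),.003)),az))
    print(tag,sorted(res)[:4])
E
```

```text
9 [('top', 31, np.float64(15.2), 22.9), ('bot', 31, np.float64(12.9), 24.4), ('left', 31, np.float64(9.9), 28.2), ('right', 31, np.float64(14.3), 25.8)]
11 [('top', 31, np.float64(15.2), 22.8), ('bot', 31, np.float64(13.4), 24.4), ('left', 31, np.float64(11.0), 28.3), ('right', 31, np.float64(14.5), 25.8)]
13 [('top', 31, np.float64(15.8), 22.9), ('bot', 31, np.float64(13.8), 24.3), ('left', 31, np.float64(12.4), 28.4), ('right', 31, np.float64(14.7), 25.7)]
w1 [(np.float64(0.0009093030890824133), np.float64(192.5)), (np.float64(0.0009096794595704148), np.float64(192.0)), (np.float64(0.000910131015374543), np.float64(193.0)), (np.float64(0.0009125423213999426), np.float64(191.5))]
w6 [(np.float64(0.0007894876814297986), np.float64(193.0)), (np.float64(0.0007895721600104112), np.float64(192.5)), (np.float64(0.0007917655942346144), np.float64(193.5)), (np.float64(0.0007917814268304297), np.float64(192.0))]
```

```bash
python3 - <<'E'
from h import *
print(ctrl.state()['qpos'].round(3)); delta([.4478,.2058,.19],Rdown(np.radians(103)))
delta([.4478,.2058,.19],Rdown(0)); 
E
```

```text
[-0.519 -0.374  2.172  0.517  0.742  0.775]
xyz [-0.045  -0.286  -0.0283] turn [ 0.6612 -0.5255 -1.705 ] t 13.175
xyz [-0.045  -0.286  -0.0283] turn [ 3.000e-04 -7.396e-01  3.000e-04] t 13.175
```

Converted, -1.705 rad / 3.1416 = -0.5427.

Request:
play_rows(
  motion=[
    {"xyz":[0,-0.03,-0.03],"turn":[0.021,-0.0169,-0.0541],"gripper":1},
    {"xyz":[-0.01,-0.06,-0.04],"turn":[0.0414,-0.0334,-0.1082],"gripper":1},
    {"xyz":[-0.015,-0.09,-0.04],"turn":[0.063,-0.0503,-0.1623],"gripper":1},
    {"xyz":[-0.02,-0.12,-0.04],"turn":[0.084,-0.0668,-0.2165],"gripper":1},
    {"xyz":[-0.025,-0.15,-0.04],"turn":[0.105,-0.0837,-0.2706],"gripper":0.8},
    {"xyz":[-0.03,-0.18,-0.04],"turn":[0.1264,-0.1003,-0.3247],"gripper":0.8},
    {"xyz":[-0.035,-0.21,-0.04],"turn":[0.1474,-0.1171,-0.3788],"gripper":0.8},
    {"xyz":[-0.04,-0.24,-0.035],"turn":[0.1684,-0.1337,-0.4329],"gripper":0.8},
    {"xyz":[-0.045,-0.265,-0.03],"turn":[0.1894,-0.1506,-0.487],"gripper":0.8},
    {"xyz":[-0.045,-0.286,-0.028],"turn":[0.2104,-0.1673,-0.5427],"gripper":0.8},
  ],
)

```text
t: 14.42
tcp_pos: [0.4478, 0.2068, 0.1893]
tcp_rot: [0.63, 0.776, 0.005, 0.0]
contact_force: [-0.4, -0.3, 0.3]
opening: 0.799
grip_force: 0.0
```

Request:
play_rows(
  motion=[
    {"xyz":[0,0,0],"turn":[0,0,0],"gripper":0.8},
    {"xyz":[0,0,0],"turn":[0,0,0],"gripper":0.8},
    {"xyz":[0,0,0],"turn":[0,0,0],"gripper":0.8},
  ],
)

```text
t: 14.8
tcp_pos: [0.4478, 0.2052, 0.1897]
tcp_rot: [0.633, 0.774, 0.007, 0.0]
contact_force: [-0.1, 0.1, 0.2]
opening: 0.8
grip_force: 0.0
```

```bash
python3 - <<'E'
from look import *
p,d,W,T,o=look('w7',['tamper'],[])
print(ctrl.state()['qpos'].round(3))
for z0,z1 in [(.005,.0125)]:
    k=(W[...,2]>z0)&(W[...,2]<z1)&(np.hypot(W[...,0]-.448,W[...,1]-.2055)<.034); print('base',k.sum(),cv2.minEnclosingCircle(W[k][:,:2].astype(np.float32)))
k=(W[...,2]>.05)&(W[...,2]<.095)&(np.hypot(W[...,0]-.448,W[...,1]-.2055)<.034); q=W[k]; print('handle',k.sum(),cv2.minEnclosingCircle(q[:,:2].astype(np.float32)),q[:,2].max())
delta([.448,.2058,.06],Rdown(np.radians(103)))
E
```

```text
t 14.8 [0.4478 0.2052 0.1897] [[-0.198, 0.98, 0.009], [0.98, 0.198, 0.01], [0.008, 0.011, -1.0]]
tamper 0.82 [0.4458 0.2018 0.0037] [317. 178.]
[ 2.690e-01 -1.000e-03  1.722e+00  7.000e-03  1.409e+00  6.700e-02]
base 507 ((0.4480678141117096, 0.20628145337104797), 0.02915647253394127)
handle 2055 ((0.44806596636772156, 0.20640520751476288), 0.018486149609088898) 0.0888722543054564
xyz [-0.0005 -0.001   0.1298] turn [ 0.0106 -0.0079 -0.0269] t 14.9
```

Converted, -0.027 rad / 3.1416 = -0.0086.

Request:
play_rows(
  force=80,
  motion=[
    {"xyz":[0,-0.0003,0.03],"turn":[0.0034,-0.0025,-0.0086],"gripper":0.8},
    {"xyz":[0,-0.0006,0.065],"turn":[0.0034,-0.0025,-0.0086],"gripper":0.8},
    {"xyz":[0,-0.0008,0.095],"turn":[0.0034,-0.0025,-0.0086],"gripper":0.8},
    {"xyz":[0,-0.001,0.118],"turn":[0.0034,-0.0025,-0.0086],"gripper":0.8},
    {"xyz":[0,-0.001,0.13],"turn":[0.0034,-0.0025,-0.0086],"gripper":0.8},
    {"xyz":[0,-0.001,0.13],"turn":[0.0034,-0.0025,-0.0086],"gripper":0.8},
    {"xyz":[0,-0.001,0.13],"turn":[0.0034,-0.0025,-0.0086],"gripper":0.3},
    {"xyz":[0,-0.001,0.13],"turn":[0.0034,-0.0025,-0.0086],"gripper":0.3},
    {"xyz":[0,-0.001,0.13],"turn":[0.0034,-0.0025,-0.0086],"gripper":0.3},
    {"xyz":[0,-0.001,0.13],"turn":[0.0034,-0.0025,-0.0086],"gripper":0.3},
  ],
)

```text
t: 16.15
tcp_pos: [0.4482, 0.207, 0.0607]
tcp_rot: [0.622, 0.783, 0.0, 0.0]
contact_force: [-3.5, -0.8, 11.7]
opening: 0.391
grip_force: 78.3
```

Request:
play_rows(
  motion=[
    {"xyz":[0,0,0],"turn":[0,0,0],"gripper":0.3},
    {"xyz":[0,0,0],"turn":[0,0,0],"gripper":0.3},
  ],
)

```text
t: 16.4
tcp_pos: [0.4482, 0.207, 0.0607]
tcp_rot: [0.622, 0.783, 0.0, 0.0]
contact_force: [-4.2, -2.0, 11.6]
opening: 0.394
grip_force: 78.3
```

Request:
play_rows(
  motion=[
    {"xyz":[0,0,-0.005],"turn":[0,0,0],"gripper":0.3},
    {"xyz":[0,0,-0.02],"turn":[0,0,0],"gripper":0.3},
    {"xyz":[0,0,-0.05],"turn":[0,0,0],"gripper":0.3},
    {"xyz":[0,0,-0.09],"turn":[0,0,0],"gripper":0.3},
    {"xyz":[0,0,-0.13],"turn":[0,0,0],"gripper":0.3},
    {"xyz":[0,0,-0.17],"turn":[0,0,0],"gripper":0.3},
    {"xyz":[0,0,-0.2],"turn":[0,0,0],"gripper":0.3},
    {"xyz":[0,0,-0.22],"turn":[0,0,0],"gripper":0.3},
    {"xyz":[0,0,-0.22],"turn":[0,0,0],"gripper":0.3},
  ],
)

```text
t: 17.52
tcp_pos: [0.4482, 0.207, 0.2814]
tcp_rot: [0.622, 0.783, 0.001, 0.001]
contact_force: [0.4, 0.4, -4.1]
opening: 0.39
grip_force: 80.1
```

```bash
cat >> h.py <<'E'
LENS=np.array([.609,-.0883,.066]); AZ=np.radians(193)
N=np.array([.4226*np.cos(AZ),.4226*np.sin(AZ),.9063]); FOC=LENS+.15*N
def Rpres(psi):
    z=-N; x=np.array([np.cos(psi),np.sin(psi),0]); x-=z*(x@z); x/=np.linalg.norm(x); return np.stack([x,np.cross(z,x),z],1)
E
python3 - <<'E'
from look import *
p,d,W,T,o=look('w8',['tamper'],[])
st=ctrl.state(); A=Ro.from_quat(st['tcp_rot']).as_matrix(); L=(W-st['tcp_pos'])@A
k=(np.hypot(L[...,0],L[...,1])<.045)&(L[...,2]>.03)&(L[...,2]<.08); q=L[k]
print('hist',np.histogram(q[:,2],bins=np.arange(.03,.081,.004)))
b=q[(q[:,2]>.046)&(q[:,2]<.064)]; print('base pts',len(b),b.min(0),b.max(0),cv2.minEnclosingCircle(b[:,:2].astype(np.float32)))
b=q[(q[:,2]>.047)&(q[:,2]<.053)]; print('base rim top',len(b),cv2.minEnclosingCircle(b[:,:2].astype(np.float32)))
print('focus',FOC); delta(FOC+.06*N,Rpres(np.radians(103)))
save('w8c.png',cv2.resize(p[100:400,150:500],None,fx=1.6,fy=1.6))
E
```

```text
t 17.525 [0.4482 0.207  0.2814] [[-0.227, 0.974, 0.002], [0.974, 0.227, 0.0], [-0.0, 0.002, -1.0]]
tamper 0.87 [0.4456 0.2046 0.2219] [316. 229.]
hist (array([ 100,  123,  403, 3887, 1127,  162,   94,    1,    0,    0,    0,
          0]), array([0.03 , 0.034, 0.038, 0.042, 0.046, 0.05 , 0.054, 0.058, 0.062,
       0.066, 0.07 , 0.074, 0.078]))
base pts 1384 [-0.01585322 -0.02837401  0.04600115] [0.02827937 0.02939049 0.05860974] ((-0.0007120214868336916, 0.000544710666872561), 0.02915474772453308)
base rim top 773 ((-0.0007120214868336916, 0.000544710666872561), 0.02915474772453308)
focus [ 0.54723468 -0.10255965  0.201945  ]
xyz [-0.3239  0.0014  0.0228] turn [-4.376e-01 -2.000e-04  1.900e-03] t 17.625
```

View pics/w8c.png

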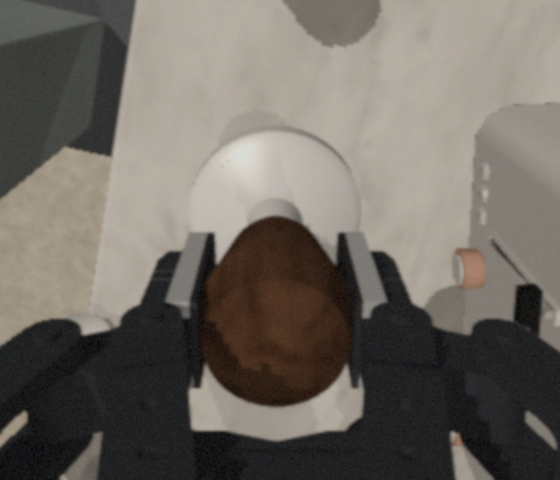

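The tamper hangs straight in the grip (crop centre (275,300), base disc below it), and its base centre is within 1 mm of the tool axis. Moving it to the focus.

Converted, -0.4376 rad / 3.1416 = -0.1393.

Request:
play_rows(
  motion=[
    {"xyz":[-0.02,0,0],"turn":[0,0,0],"gripper":0.3},
    {"xyz":[-0.055,0,0],"turn":[-0.0095,0,0],"gripper":0.3},
    {"xyz":[-0.095,0,0],"turn":[-0.0255,0,0],"gripper":0.3},
    {"xyz":[-0.135,0,0.002],"turn":[-0.0446,0,0],"gripper":0.3},
    {"xyz":[-0.175,0,0.005],"turn":[-0.0637,0,0],"gripper":0.3},
    {"xyz":[-0.215,0,0.01],"turn":[-0.0828,0,0.0003],"gripper":0.3},
    {"xyz":[-0.255,0.001,0.015],"turn":[-0.1019,0,0.0003],"gripper":0.3},
    {"xyz":[-0.29,0.001,0.02],"turn":[-0.121,0,0.0006],"gripper":0.3},
    {"xyz":[-0.315,0.001,0.022],"turn":[-0.1337,0,0.0006],"gripper":0.3},
    {"xyz":[-0.323,0.001,0.022],"turn":[-0.1393,0,0.0006],"gripper":0.3},
  ],
)

```text
t: 18.88
tcp_pos: [0.5216, -0.1085, 0.256]
tcp_rot: [0.609, 0.763, 0.169, 0.134]
contact_force: [0.9, -0.0, -4.1]
opening: 0.389
grip_force: 80.2
```

Request:
play_rows(
  motion=[
    {"xyz":[0,0,0],"turn":[0,0,0],"gripper":0.3},
    {"xyz":[0,0,0],"turn":[0,0,0],"gripper":0.3},
    {"xyz":[0,0,0],"turn":[0,0,0],"gripper":0.3},
  ],
)

```text
t: 19.25
tcp_pos: [0.5222, -0.1065, 0.2576]
tcp_rot: [0.607, 0.764, 0.17, 0.135]
contact_force: [0.9, 0.0, -4.2]
opening: 0.392
grip_force: 80.2
```

```bash
python3 - <<'E'
from look import *
p,d,W,T,o=look('w9',['tamper','focus','camera_head'],[])
st=ctrl.state(); A=Ro.from_quat(st['tcp_rot']).as_matrix(); L=(W-st['tcp_pos'])@A
k=(np.hypot(L[...,0],L[...,1])<.045)&(L[...,2]>.03)&(L[...,2]<.08); q=L[k]
b=q[(q[:,2]>.047)&(q[:,2]<.053)]; print('base rim top',len(b),cv2.minEnclosingCircle(b[:,:2].astype(np.float32)))
R=Rpres(np.radians(103)); delta(FOC+.0607*N-R@[-.0007,.0005,0],R)
print(st['qpos'].round(3))
for n in('scene','side'):
    pp,_=imaging.grab_frame(n); save(n+'9.png',pp); c,Tc=cam(n)
    for l in ('tamper','focus','camera_head','dosing_ring'):
        for r in spot_point(n,l)[:3]: print(n,l,round(r['confidence'],2),(Tc[:3,:3]@r['xyz']+Tc[:3,3]).round(4))
E
```

```text
t 19.25 [ 0.5222 -0.1065  0.2576] [[-0.226, 0.883, 0.412], [0.974, 0.205, 0.096], [0.0, 0.423, -0.906]]
tamper 0.97 [ 0.5486 -0.1063  0.2007] [320. 234.]
focus 0.43 [ 0.6094 -0.0894  0.0673] [322. 170.]
camera_head 0.72 [ 0.6092 -0.0878  0.0652] [321. 168.]
base rim top 2608 ((-0.0002798579807858914, 0.0003777991223614663), 0.029123594984412193)
xyz [-0.0006 -0.001   0.0004] turn [ 0.0004 -0.0004  0.0004] t 19.45
[-0.514 -0.173  1.799  0.312  1.201 -0.809]
scene tamper 0.66 [ 0.551  -0.0991  0.2033]
scene focus 0.49 [ 0.5517 -0.0994  0.206 ]
scene camera_head 0.47 [ 0.61   -0.0862  0.0676]
scene dosing_ring 0.83 [0.4807 0.097  0.0028]
scene dosing_ring 0.63 [0.4379 0.3057 0.0029]
scene dosing_ring 0.5 [ 0.4281 -0.2596  0.014 ]
side tamper 0.79 [ 0.5458 -0.1102  0.1973]
side camera_head 0.58 [ 0.6053 -0.0915  0.0643]
side dosing_ring 0.66 [ 0.4295 -0.2581  0.0129]
side dosing_ring 0.63 [ 0.4362  0.309  -0.0044]
side dosing_ring 0.57 [ 0.4797  0.0984 -0.0043]
```

Request:
play_rows(
  motion=[
    {"xyz":[-0.0006,-0.001,0.0004],"turn":[0,0,0],"gripper":0.3},
    {"xyz":[-0.0006,-0.001,0.0004],"turn":[0,0,0],"gripper":0.3},
    {"xyz":[-0.0006,-0.001,0.0004],"turn":[0,0,0],"gripper":0.3},
    {"xyz":[-0.0006,-0.001,0.0004],"turn":[0,0,0],"gripper":0.3},
    {"xyz":[-0.0006,-0.001,0.0004],"turn":[0,0,0],"gripper":0.3},
    {"xyz":[-0.0006,-0.001,0.0004],"turn":[0,0,0],"gripper":0.3},
  ],
)

```text
t: 20.7
tcp_pos: [0.5216, -0.1081, 0.2567]
tcp_rot: [0.608, 0.764, 0.17, 0.135]
contact_force: [-0.9, -0.6, -3.8]
opening: 0.386
grip_force: 80.2
```

```bash
python3 - <<'E'
from h import *
st=ctrl.state(); A=Ro.from_quat(st['tcp_rot']).as_matrix(); b=st['tcp_pos']+A@[-.0005,.0004,.0607]
e=np.linalg.norm(b-FOC); ang=np.degrees(np.arccos(min(1,-A[:,2]@N))); print(e,ang,abs(st['qd']).max(),st['grip_force'])
if e<.003 and ang<1: print(ctrl.job_done())
E
```

```text
0.00028928611282725045 0.31229103024943444 0.001483523108822231 80.16716971993446
the job is handed in; nothing more can be done
None
```

Job handed in at about 21 s: the ring is down on the foot of its post and released, and the arm holds the tamper still with its base about 0.3 mm and 0.3° from the measured focus and lens axis (lens direction itself known to about 1–2°).

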